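# Set out a letterbox kit on its outline cards and clip rack

### The arm

A 6-joint arm with a two-finger parallel gripper is mounted at the origin on the work surface. World frame = base frame: x ahead of the robot, y to its left, z up, the work surface at z = 0. Lengths are in m, angles in rad, forces in N, time in s.
With the tool pointing down it reaches from about 0.35 to 0.975 m from the base axis. Payload 4.9 kg.
Tool frame: the origin (TCP) lies midway between the tips of the shut fingers; the grasp point (between the pads) lies behind it (manip.grasp_offset is the y of the grasp point in the tool frame, in m); y points along the fingers, z is the direction in which the jaws open and shut, and the axes are right-handed (so a half turn about y gives the same grasp; the last joint's range is limited). The gripper opens to 85 mm and grips with 20 to 120 N. Pads are 22 mm wide; open, the fingers measure 114 mm over their backs; the gripper's body (76 mm by 85 mm) begins 54 mm behind the grasp point. The pads swing forward as they close: fully open they stand 13 mm farther back than shut.
Start: joints at [-1.3, 0.053, 1.613, -0, 1.476, -0.119], TCP at [0.237, -0.578, 0.231] pointing down, gripper open.
Joint ranges: [-3.01, 3.01], [-1.01, 2.22], [0.06, 2.58], [-1.02, 4.17], [0.09, 2.62], [-3.14, 3.14]. Speed limits (rad/s): [2.57, 2.57, 3.14, 3.14, 3.14, 3.14].

### API

Orientations are given as a unit quaternion [w, x, y, z].
In Python, from plant import manip gives the robot as it stands. The module is installed in compiled form; this text tells all that it offers.
- The arm moves only by the shell command python3 -m jog 'ROWS'. ROWS is a JSON object of lists of equal length, an entry for each row: "offset": the shift along the world's x, y, z in units of 50 mm (1.0 is 50 mm), a list of three; "angular": the turn, a rotation vector about the world's x, y, z in units of 6 degrees (1.0 is 6 degrees), a list of three; "jaw": the finger opening in mm, from 0 to 85.4. In form: {"offset": [[tx, ty, tz], ...], "angular": [[ax, ay, az], ...], "jaw": [jaw, ...]}. A call has 1 to 12 rows; each row shifts and turns the commanded pose from where the row before left it; what a row does not reach is not made up. A row lasts 1/10 s, in which the tool goes at most 50 mm and 8.59 degrees, less where a joint would pass 70% of its speed; a pose out of reach is approached as far as the arm can. A call is refused whole if a number of a shift passes 1 or a number of a turn 1, either way. A call with a gripper value outside its range is refused whole. The fingers move at their own pace and stop on an object; the grip force is fixed at half the most. Time passes only in rows, so rows that do not move let the fingers close. It gives the time, the measured TCP pose, the force and the opening at its end, in the units of the state.
- manip.state(): the state, without advancing time (a new reading comes with each control period).
- manip.grab_frame(name): name is "side" or "top" or "wrist"; returns the picture (480x640x3 uint8, blue, green, red); there is no depth.
- manip.camera_model(name): a dict with "fx", "fy", "cx", "cy" (pixels), "rvec" (rotation vector, rad) and "tvec" (3), from world to camera coordinates, as OpenCV has them; the wrist camera has in their place "mount" (4x4, takes a point from camera to tool coordinates, whose origin is the TCP and whose axes are the tool frame's). Camera axes: x right, y down, z forward; pixel columns grow to the right and rows downward; lengths in m; the calibration is good to about 2 mm. The wrist camera is an equidistant fisheye: a pixel r from the principal point sees the ray r / f radians off the axis. A picture is of the moment at which its call begins: read the wrist's pose just before it. camera_model takes no time and is no camera call.
- manip.job_done(): hands the job in, once; it reports no verdict.
The state is a dict: "time": time; "joint_pos": joint angles; "joint_vel": joint speeds; "joint_efforts": joint torques, N m; "tool_pos": TCP position; "tool_rot": TCP orientation; "contact_force": force on the tool from outside, world axes, zero at the start; "ft_torque": the same for the moment, N m; "gripper_width": opening from 0.0 (shut) to 1.0 (fully open).
Only numpy, scipy, OpenCV 4.12 (cv2) and the standard library are available. Lean on these libraries where they do the work, as an engineer would, in place of code of your own. Each camera call takes 0.05 s, during which the arm holds its last target.

### The job

Set out the letterbox kit for the next student: lay each of the three flat fibreboard parts (pointed gable, round-topped arch, plain rectangular board) flat on the card that bears its own outline, filling the outline, with the point or round end where the outline shows it. Take the upright square panel out of its wooden stand and keeping it upright, push it straight down into the spring clip rack, in the middle of its length, until it rests fully home on the rack's base. Any order will do; leave everything released and at rest.

Things in the scene. Friction and masses are not known exactly. Their poses are not given: they have to be found in the camera images.
- gable_center (a point): Brown fibreboard part lying flat on the table, 84 x 54 mm, 16 mm thick, about 55 g: house-shaped: square at one end, a 90 degree point at the other. The point is its centre (mid length and width, 8 mm above its underside); x along its length towards the pointed end, z up. Its long sides are parallel, 54 mm apart, at least from 42 mm behind the centre to 15 mm ahead.
- gable_tip (a point): The tip of the gable's point, 42 mm along x from its centre, half-way up.
- arch_center (a point): Brown fibreboard part lying flat on the table, 84 x 54 mm, 16 mm thick, about 55 g: door-shaped: square at one end, a half-round of radius 27 mm at the other. The point is its centre (mid length and width, 8 mm above its underside); x along its length towards the round end, z up. Its long sides are parallel, 54 mm apart, at least from 42 mm behind the centre to 15 mm ahead.
- arch_tip (a point): The top of the arch's round end, 42 mm along x from its centre, half-way up.
- board_center (a point): Brown fibreboard part lying flat on the table, 84 x 54 mm, 16 mm thick, about 55 g: a plain rectangle, square at both ends. The point is its centre (mid length and width, 8 mm above its underside); x along its length, z up. Its long sides are parallel, 54 mm apart, at least from 42 mm behind the centre to 15 mm ahead.
- panel_center (a point): Square brown fibreboard panel upright in a low wooden slotted stand: 100 mm long, 100 mm high, 10 mm thick, about 75 g. The point is its centre; x level along its length, y through its thickness, z up. Its lower edge starts 10 mm above the table, loose in a 14 mm wide slot (stand 24 mm high): lift straight up. Both faces are alike.
- card_gable: White card fixed on the table, 110 x 80 x 3 mm, with a thin dark outline of the house-shaped gable, 3 mm larger all round. Origin: middle of the outline and card, on the underside; x along the outline's length towards the outline's point, z up. The part lies right with its centre 11 mm above this origin and its x axis along this x axis and the points at the same end.
- card_arch: White card fixed on the table, 110 x 80 x 3 mm, with a thin dark outline of the arched part, 3 mm larger all round. Origin: middle of the outline and card, on the underside; x along the outline's length towards the outline's round end, z up. The part lies right with its centre 11 mm above this origin and its x axis along this x axis and the round ends at the same end.
- card_board: White card fixed on the table, 110 x 80 x 3 mm, with a thin dark outline of the plain rectangle, 3 mm larger all round. Origin: middle of the outline and card, on the underside; x along the outline's length, z up. The part lies right with its centre 11 mm above this origin and its x axis along this x axis (either way round).
- rack: Fixed grey clip rack: base plate 130 x 110 mm, 12 mm thick; two rails up to 52 mm high; between them two steel bars (24 mm across, axes 34 mm up) along x, 7 mm apart, sprung sideways: the panel is pushed straight down between them (5 to 15 N). Origin: centre of the underside; x along the slot, y across, z up. Home: panel rests on the base plate, its centre 62 mm above the origin, x along x.
Not all that is in view belongs to the job. What is shaped like the part that bears board_center but turquoise is not meant.

How it is judged:
At the end, for the whole second after the job is handed in: Each flat part lies flat on its own card within 12 mm and 0.2 rad of the outline, point or round end as drawn; the panel is upright in the clip rack, lower edge within 4 mm of the base, within 15 mm along and 6 mm across the slot, in line to 0.15 rad; all released, at rest (horizontal distance between gable_center and card_gable below 0.012 m and angle between the x axis of gable_center and the x axis of card_gable, either way round below 0.2 rad and z of gable_center in the frame of card_gable below 0.014 m and angle between each of gable_center, arch_center, board_center, panel_center's own z axis and vertical below 0.1 rad and x of gable_tip in the frame of card_gable above 0.02 m and horizontal distance between arch_center and card_arch below 0.012 m and angle between the x axis of arch_center and the x axis of card_arch, either way round below 0.2 rad and z of arch_center in the frame of card_arch below 0.014 m and x of arch_tip in the frame of card_arch above 0.02 m and horizontal distance between board_center and card_board below 0.012 m and angle between the x axis of board_center and the x axis of card_board, either way round below 0.2 rad and z of board_center in the frame of card_board below 0.014 m and z of panel_center in the frame of rack between 0.058 and 0.066 m and x of panel_center in the frame of rack between -0.015 and 0.015 m and y of panel_center in the frame of rack between -0.006 and 0.006 m and angle between the x axis of panel_center and the x axis of rack, either way round below 0.15 rad and linear speed of each of gable, arch, board, panel below 0.01 m/s); the robot touches nothing.
It also fails if it takes over 104 s, if anything falls off the work surface, if the arm or the gripper's body presses on something with over 40 N, if the wrist force passes 120 N, or if a joint passes its speed limit or range.

## Working session

There is one attempt and no reset: what is moved stays moved. The work goes in short steps, Python scripts to look and compute and a shell command to move; the robot and the scene stay as the last step left them, time stands still between calls to the robot, and variables do not carry over. Pictures are saved under pics/ and viewed, and the job is handed in when it is done.

```bash
mkdir -p pics; python3 - <<'E'
from plant import manip
import cv2
s=manip.state();print({k:(v if not hasattr(v,'__len__') else [round(float(x),4) for x in v]) for k,v in s.items()})
print(manip.grasp_offset)
for n in ["top","side","wrist"]:
    cv2.imwrite(f"pics/{n}0.png",manip.grab_frame(n)); print(n,manip.camera_model(n))
E
```

```text
{'time': 0.0, 'joint_pos': [-1.3, 0.0534, 1.6143, -0.0001, 1.476, -0.119], 'joint_vel': [0.0011, -0.0019, 0.0011, -0.0022, -0.0006, -0.0001], 'joint_efforts': [-0.0002, -39.3694, -37.0173, -0.0003, 0.0069, 0.0], 'tool_pos': [0.2373, -0.5775, 0.2301], 'tool_rot': [0.1369, -0.137, 0.6944, -0.693], 'contact_force': [1.0678, -0.7417, -0.3034], 'ft_torque': [0.0053, -0.0234, 0.0017], 'gripper_width': 1.0010574416651228}
-0.0187
top {'fx': 603.7180808172322, 'fy': 603.7180808172322, 'cx': 324.26074710016775, 'cy': 249.61198434881445, 'rvec': array([ 2.14870436, -2.20945778,  0.11797893]), 'tvec': array([0.01300388, 0.50527791, 1.44843644])}
side {'fx': 490.7113918508218, 'fy': 490.7113918508218, 'cx': 320.48055150664806, 'cy': 234.61620216892047, 'rvec': array([ 0.78022895, -2.62518967,  1.0126712 ]), 'tvec': array([0.39837582, 0.22691389, 0.96169629])}
wrist {'fx': 371.64829954431775, 'fy': 371.64829954431775, 'cx': 320.93470239300444, 'cy': 245.43008074478473, 'mount': array([[-1.49417061e-04,  9.50817606e-01,  3.09751283e-01,
        -7.99545558e-02],
       [-5.68890734e-04, -3.09751317e-01,  9.50817437e-01,
        -1.42591154e-01],
       [ 9.99999827e-01, -3.41462880e-05,  5.87193457e-04,
         1.51869463e-03],
       [ 0.00000000e+00,  0.00000000e+00,  0.00000000e+00,
         1.00000000e+00]])}
```

View pics/top0.png

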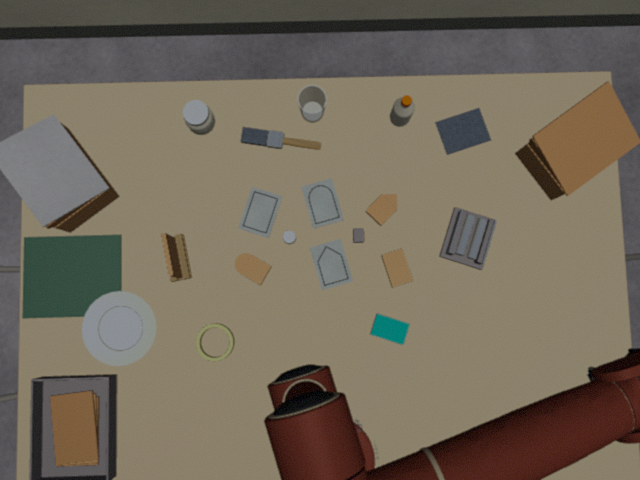

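View pics/side0.png

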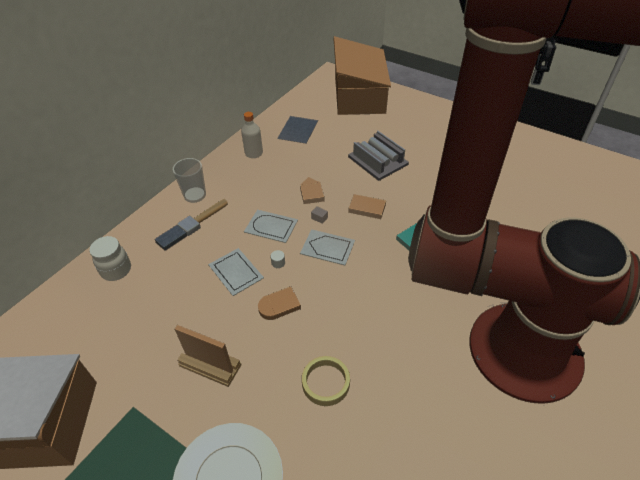

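View pics/wrist0.png

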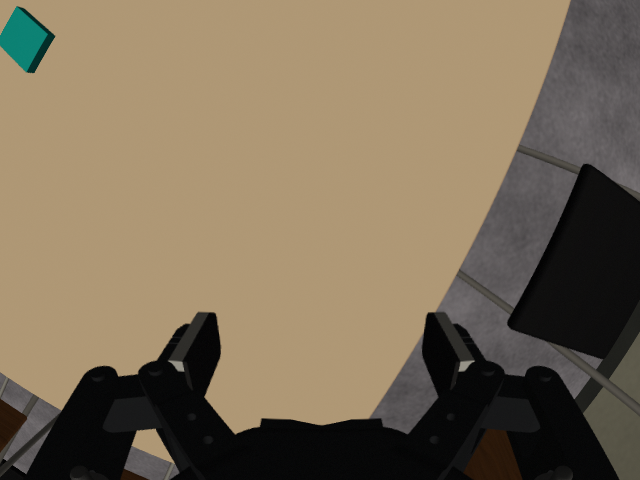

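```bash
python3 - <<'E'
import cv2
im=cv2.imread("pics/top0.png")
def c(n,x,y,w,h,k): cv2.imwrite(f"pics/{n}.png",cv2.convertScaleAbs(cv2.resize(im[y:y+h,x:x+w],None,fx=k,fy=k,interpolation=cv2.INTER_CUBIC),alpha=1.3))
c("ca",150,180,130,110,6); c("cb",290,175,125,120,5);c("cc",430,195,75,85,7)
E
```

```text
(no output)
```

View pics/ca.png

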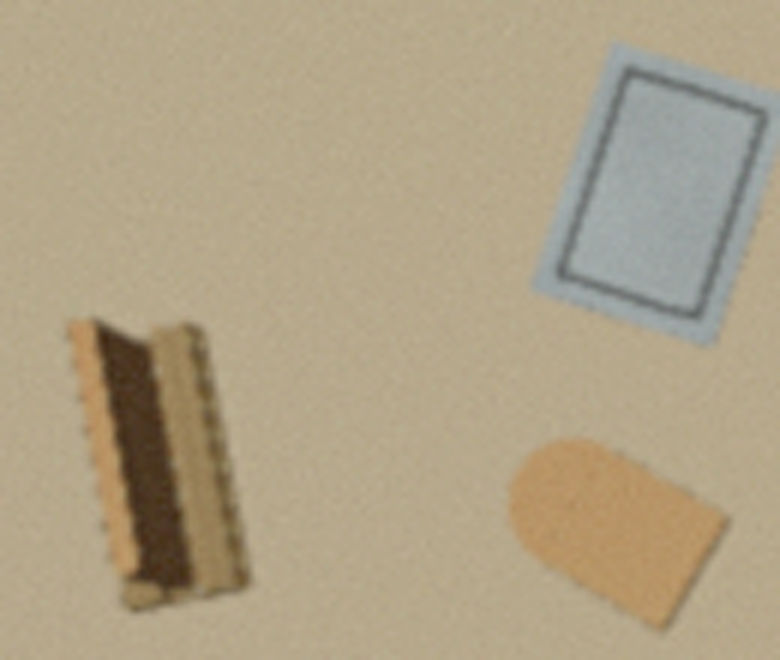

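View pics/cb.png

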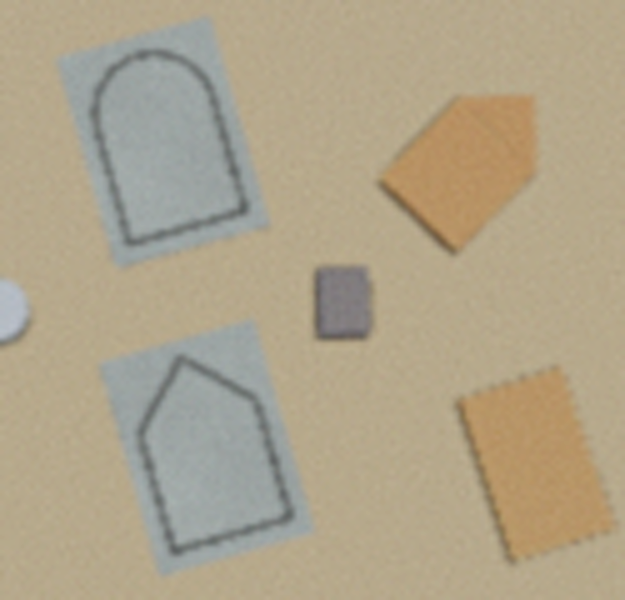

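View pics/cc.png

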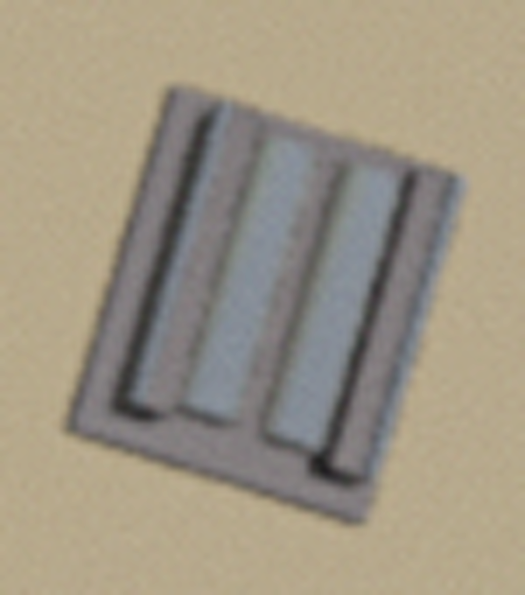

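```bash
cat > h.py <<'E'
import numpy as np, cv2
from plant import manip
from scipy.spatial.transform import Rotation as R
def px(name,p,z):
    m=manip.camera_model(name); Rm=cv2.Rodrigues(m['rvec'])[0]; C=-Rm.T@m['tvec']
    d=Rm.T@np.array([(p[0]-m['cx'])/m['fx'],(p[1]-m['cy'])/m['fy'],1.]); return C+d*(z-C[2])/d[2]
def wpx(p,z,s):
    m=manip.camera_model('wrist');M=m['mount'];q=s['tool_rot'];T=R.from_quat([q[1],q[2],q[3],q[0]]).as_matrix()
    v=np.array([p[0]-m['cx'],p[1]-m['cy']]);r=np.linalg.norm(v);th=r/m['fx']
    d=np.array([*(v/max(r,1e-9)*np.sin(th)),np.cos(th)]); d=T@M[:3,:3]@d; C=T@M[:3,3]+np.array(s['tool_pos']); return C+d*(z-C[2])/d[2]
def wproj(P,s):
    m=manip.camera_model('wrist');M=m['mount'];q=s['tool_rot'];T=R.from_quat([q[1],q[2],q[3],q[0]]).as_matrix()
    c=M[:3,:3].T@(T.T@(np.array(P)-np.array(s['tool_pos']))-M[:3,3]); r=np.hypot(c[0],c[1]);th=np.arctan2(r,c[2])
    return np.array([m['cx'],m['cy']])+m['fx']*th*c[:2]/r
E
python3 - <<'E'
from h import *
ca=lambda u,v:(150+(u+.5)/6-.5,180+(v+.5)/6-.5)
cb=lambda u,v:(290+(u+.5)/5-.5,175+(v+.5)/5-.5)
cc=lambda u,v:(430+(u+.5)/7-.5,195+(v+.5)/7-.5)
def sh(n,f,pts,z):
    P=np.array([px('top',f(*p),z)[:2] for p in pts]); L=np.linalg.norm(np.roll(P,-1,0)-P,axis=1)
    e=np.roll(P,-1,0)-P
    print(n,P.round(4).tolist(),'mean',P.mean(0).round(4),'L',L.round(4),'ang',np.arctan2(e[:,1],e[:,0]).round(3)); return P
def ctr(P,tip):  # first two base corners
    b=P[:2].mean(0);d=P[tip]-b;a=np.arctan2(d[1],d[0]);e=P[1]-P[0];print('   centre',((P[tip]+b)/2).round(4),'len',np.linalg.norm(d).round(4),'axis',a.round(3),'perp to base',(np.arctan2(e[1],e[0])).round(3))
sh('cardboard',ca,[(627,70),(766,113),(699,317),(560,275)],.003)
ctr(sh('arch',ca,[(658,628),(725,520),(527,465)],.016),2)
ctr(sh('gable',cb,[(380,180),(455,250),(533,97),(537,175),(458,97)],.016),2)
sh('board',cb,[(459,400),(556,367),(614,527),(512,560)],.016)
ctr(sh('cgable',cb,[(291,519),(174,551),(181,358),(258,402),(141,434)],.003),2)
ctr(sh('carch',cb,[(130,243),(246,210),(151,52)],.003),2)
sh('panel',ca,[(82,321),(125,570)],.110)
sh('stand',ca,[(152,328),(200,323),(248,584),(128,607)],.024)
sh('rack',cc,[(172,86),(70,432),(362,522)],.012)
sh('bars',cc,[(265,137),(400,175),(325,455),(185,410)],.044)
E
```

```text
cardboard [[0.6583, 0.1693], [0.6387, 0.112], [0.5541, 0.1415], [0.5732, 0.1985]] mean [0.6061 0.1553] L [0.0606 0.0895 0.0601 0.09  ] ang [-1.9    2.807  1.249 -0.33 ]
arch [[0.4258, 0.1595], [0.469, 0.1315], [0.4936, 0.2116]] mean [0.4628 0.1675] L [0.0515 0.0838 0.0855] ang [-0.576  1.272 -2.487]
   centre [0.4705 0.1785] len 0.0807 axis 0.96 perp to base -0.576
gable [[0.6001, -0.106], [0.5643, -0.1418], [0.6397, -0.1833], [0.6006, -0.1837], [0.6406, -0.1461]] mean [ 0.6091 -0.1522] L [0.0506 0.086  0.0391 0.055  0.057 ] ang [-2.357 -0.504 -3.131  0.754  2.361]
   centre [ 0.6109 -0.1536] len 0.0826 axis -0.802 perp to base -2.357
board [[0.4901, -0.141], [0.505, -0.1893], [0.4257, -0.2145], [0.411, -0.1639]] mean [ 0.458  -0.1772] L [0.0506 0.0832 0.0526 0.0823] ang [-1.271 -2.834  1.854  0.283]
cgable [[0.4346, -0.0573], [0.4205, 0.0007], [0.5158, -0.0054], [0.4929, -0.0429], [0.4786, 0.0154]] mean [ 0.4685 -0.0179] L [0.0598 0.0955 0.0439 0.06   0.085 ] ang [ 1.809 -0.065 -2.12   1.811 -2.115]
   centre [ 0.4717 -0.0169] len 0.0911 axis 0.253 perp to base 1.809
carch [[0.5739, 0.0182], [0.5889, -0.0399], [0.6698, 0.0051]] mean [ 0.6109 -0.0055] L [0.06   0.0926 0.0969] ang [-1.318  0.508  3.006]
   centre [ 0.6256 -0.0029] len 0.0899 axis 0.179 perp to base -1.318
panel [[0.5454, 0.3684], [0.4497, 0.3524]] mean [0.4976 0.3604] L [0.0971 0.0971] ang [-2.976  0.165]
stand [[0.553, 0.3617], [0.5545, 0.3423], [0.4479, 0.3236], [0.4399, 0.3719]] mean [0.4988 0.3499] L [0.0195 0.1082 0.049  0.1135] ang [-1.493 -2.969  1.734 -0.09 ]
rack [[0.6043, -0.3265], [0.4823, -0.2846], [0.4478, -0.3859]] mean [ 0.5115 -0.3323] L [0.129  0.107  0.1674] ang [ 2.81  -1.899  0.362]
bars [[0.5805, -0.3505], [0.5659, -0.3967], [0.4695, -0.3655], [0.4863, -0.318]] mean [ 0.5255 -0.3577] L [0.0484 0.1014 0.0504 0.0996] ang [-1.875  2.829  1.23  -0.332]
```

```bash
cat >> h.py <<'E'
def st():
    s=manip.state();q=s['tool_rot'];T=R.from_quat([q[1],q[2],q[3],q[0]]).as_matrix()
    print('t',round(s['time'],2),'tcp',np.round(s['tool_pos'],4),'yaw(z)',round(np.arctan2(T[1,2],T[0,2]),3),'ydir',T[:,1].round(3),'xdir',T[:,0].round(3),'j',np.round(s['joint_pos'],2),'F',np.round(s['contact_force'],1),'w',round(s['gripper_width']*85.4,1)); return s,T
def go(x,y,z,yaw):
    "print needed shift in units and turn units to reach tcp x,y,z with jaw yaw (mod pi)"
    s,T=st();d=(np.array([x,y,z])-s['tool_pos'])/.05;w=np.arctan2(T[1,2],T[0,2]);a=(yaw-w+np.pi/2)%np.pi-np.pi/2
    u=np.radians(6)
    down=np.cross(T[:,1],[0,0,-1])/u
    print('shift',d.round(2),'turn',round(a/u,2),'alt',round((a-np.sign(a)*np.pi)/u,2),'tilt fix',down.round(2))
E
python3 -c "
from h import *
go(.458,-.177,.12,.296+1.571)"
```

```text
t 0.15 tcp [ 0.2374 -0.5776  0.2303] yaw(z) -1.181 ydir [-0.     0.002 -1.   ] xdir [-0.925 -0.38  -0.   ] j [-1.3   0.05  1.61 -0.    1.48 -0.12] F [ 0.4 -0.3 -0.2] w 85.3
shift [ 4.41  8.01 -2.21] turn -0.89 alt 29.11 tilt fix [-0.02 -0.   -0.  ]
```

```bash
python3 -m jog '{"offset":[[0.44,0.8,-0.22],[0.44,0.8,-0.22],[0.44,0.8,-0.22],[0.44,0.8,-0.22],[0.44,0.8,-0.22],[0.44,0.8,-0.22],[0.44,0.8,-0.22],[0.44,0.8,-0.22],[0.44,0.8,-0.22],[0.44,0.8,-0.22],[0,0,0],[0,0,0]],"angular":[[0,0,-0.09],[0,0,-0.09],[0,0,-0.09],[0,0,-0.09],[0,0,-0.09],[0,0,-0.09],[0,0,-0.09],[0,0,-0.09],[0,0,-0.09],[0,0,-0.08],[0,0,0],[0,0,0]],"jaw":[70,70,70,70,70,70,70,70,70,70,70,70]}'; python3 - <<'E'
from h import *
go(.458,-.177,.12,.296+1.571)
s=manip.state();im=manip.grab_frame('wrist');cv2.imwrite('pics/w1.png',im)
for n,c,a in [('board',(.458,-.177),.296)]:
    e=np.array([np.cos(a),np.sin(a)]);f=np.array([-e[1],e[0]])
    print([wproj([*(np.array(c)+i*.042*e+j*.027*f),.016],s).round(0).tolist() for i,j in [(1,1),(1,-1),(-1,-1),(-1,1)]])
E
```

```text
time: 1.35
tool_pos: [0.4574, -0.1771, 0.1207]
tool_rot: [0.105, -0.106, 0.699, -0.699]
contact_force: [0.4, -0.3, -0.6]
gripper_width: 0.819
t 1.35 tcp [ 0.4574 -0.1771  0.1207] yaw(z) -1.272 ydir [-0.001  0.    -1.   ] xdir [-0.956 -0.295  0.001] j [-0.52 -0.18  2.02 -0.    1.3   0.75] F [ 0.4 -0.3 -0.6] w 70.0
shift [ 0.01  0.   -0.01] turn -0.03 alt 29.97 tilt fix [-0.   -0.01 -0.  ]
[[279.0, 184.0], [359.0, 184.0], [355.0, 298.0], [282.0, 298.0]]
```

View pics/w1.png

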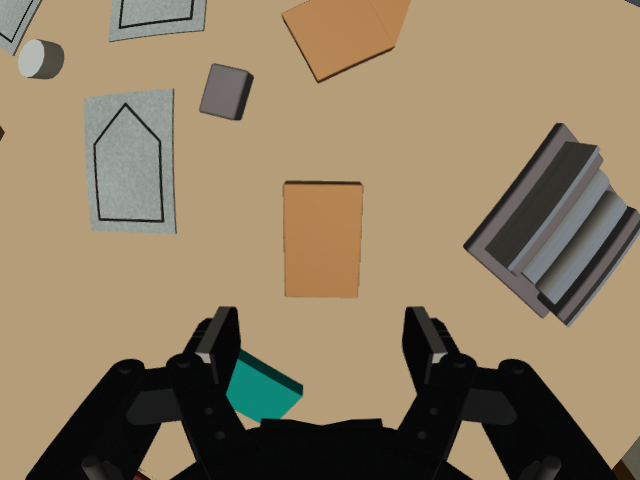

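```bash
python3 -m jog '{"offset":[[0.02,-0.04,-0.6],[0,0,-0.6],[0,0,-0.6],[0,0,-0.4],[0,0,-0.19],[0,0,0],[0,0,0],[0,0,0],[0,0,0],[0,0,0]],"angular":[[0,0,0],[0,0,0],[0,0,0],[0,0,0],[0,0,0],[0,0,0],[0,0,0],[0,0,0],[0,0,0],[0,0,0]],"jaw":[70,70,70,70,70,70,45,45,45,45]}'; python3 -m jog '{"offset":[[0,0,0],[0,0,0],[0,0,0]],"angular":[[0,0,0],[0,0,0],[0,0,0]],"jaw":[45,45,45]}'; python3 -c "
from h import *
go(.606,.155,.12,-.332+1.571)"
```

```text
time: 2.4
tool_pos: [0.4599, -0.1812, 0.0037]
tool_rot: [-0.105, 0.104, -0.698, 0.7]
contact_force: [-1.0, -2.6, 6.5]
gripper_width: 0.611
time: 2.7
tool_pos: [0.4599, -0.1812, 0.0037]
tool_rot: [-0.105, 0.104, -0.698, 0.7]
contact_force: [-1.0, -0.3, 6.4]
gripper_width: 0.608
t 2.7 tcp [ 0.4599 -0.1812  0.0037] yaw(z) -1.274 ydir [ 0.003 -0.002 -1.   ] xdir [-0.956 -0.292 -0.002] j [-0.53  0.01  2.08 -0.    1.06  0.75] F [-1.  -0.3  6.4] w 51.9
shift [2.92 6.72 2.33] turn -6.0 alt 24.0 tilt fix [0.02 0.03 0.  ]
```

```bash
python3 -m jog '{"offset":[[0,0,0.5],[0,0,0.8],[0,0,0.8],[0.3,0.7,0.3],[0.3,0.7,0],[0.3,0.7,0],[0.3,0.7,0],[0.3,0.7,0],[0.3,0.7,0],[0.3,0.7,0],[0.3,0.7,0],[0.3,0.7,0]],"angular":[[0,0,0],[0,0,0],[0,0,0],[0,0,-0.6],[0,0,-0.6],[0,0,-0.6],[0,0,-0.6],[0,0,-0.6],[0,0,-0.6],[0,0,-0.6],[0,0,-0.6],[0,0,-0.6]],"jaw":[45,45,45,45,45,45,45,45,45,45,45,45]}';  python3 -m jog '{"offset":[[0.22,0.42,0],[0,0,0],[0,0,0]],"angular":[[0,0,-0.6],[0,0,0],[0,0,0]],"jaw":[45,45,45]}'; python3 - <<'E'
from h import *
go(.606,.155,.12,-.332+1.571)
s=manip.state();im=manip.grab_frame('wrist');cv2.imwrite('pics/w2.png',im)
E
```

```text
time: 3.9
tool_pos: [0.5937, 0.1366, 0.1217]
tool_rot: [0.096, -0.095, -0.701, 0.701]
contact_force: [1.2, -0.8, 0.2]
gripper_width: 0.612
time: 4.2
tool_pos: [0.6041, 0.1561, 0.1214]
tool_rot: [0.116, -0.116, -0.697, 0.698]
contact_force: [0.4, 0.2, -0.3]
gripper_width: 0.609
t 4.2 tcp [0.6041 0.1561 0.1214] yaw(z) -1.901 ydir [-0.001 -0.001 -1.   ] xdir [-0.946  0.324  0.001] j [ 0.13  0.14  1.71 -0.    1.29  2.03] F [ 0.4  0.2 -0.3] w 52.0
shift [ 0.04 -0.02 -0.03] turn -0.02 alt 29.98 tilt fix [ 0.   -0.01  0.  ]
```

View pics/w2.png

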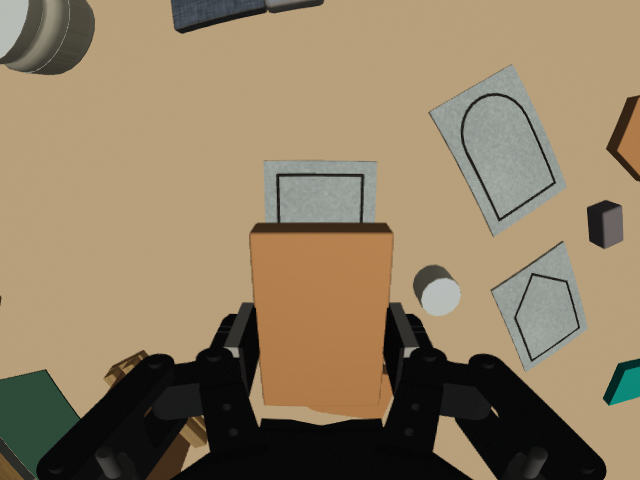

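```bash
python3 - <<'E'
from h import *
s=manip.state()
f=lambda p,z:wpx(p,z,s)[:2].round(4)
a,b=f((277,175),.003),f((363,174),.003);d=(a-b);print('outline edge',a,b,np.linalg.norm(d),'centre',(a+b)/2-np.array([np.cos(-.332),np.sin(-.332)])*.045, 'ax',np.arctan2(d[1],d[0])-np.pi/2)
P=[f(p,.1337) for p in [(250,233),(393,232),(381,405),(264,405)]];print('part',np.mean(P,0),np.linalg.norm(P[0]-P[1]),np.linalg.norm(P[1]-P[2]))
a,b,t=f((500,220),.003),f((555,183),.003),f((492,95),.003);d=a-b;ax=np.arctan2(d[1],d[0])-np.pi/2
print('carch',a,b,t,np.linalg.norm(d),'ax',ax,(a+b)/2+np.array([np.cos(ax),np.sin(ax)])*.045)
a,b,t=f((531,361),.003),f((579,327),.003),f((533,274),.003);d=a-b;ax=np.arctan2(d[1],d[0])-np.pi/2
print('cgable',a,b,t,np.linalg.norm(d),'ax',ax,(a+b)/2+np.array([np.cos(ax),np.sin(ax)])*.045)
E
```

```text
outline edge [0.6593 0.1683] [0.6402 0.1106] 0.06077910825275409 centre [0.60720734 0.15411705] ax -0.3196693919486633
part [0.605175 0.15355 ] 0.05284174486142563 0.08367675901945533
carch [0.5739 0.0163] [ 0.5883 -0.0413] [ 0.6689 -0.001 ] 0.05937272100889433 ax 0.24497866312686556 [ 0.62475641 -0.0015859 ]
cgable [4.205e-01 3.000e-04] [ 0.436  -0.0585] [ 0.5162 -0.0076] 0.0608086342553424 ax 0.25774223005504937 [ 0.47176356 -0.01762959]
```

```bash
python3 -m jog '{"offset":[[0.03,0.02,-0.5],[0,0,-0.6],[0,0,-0.6],[0,0,-0.4],[0,0,-0.18],[0,0,0],[0,0,0],[0,0,0],[0,0,0],[0,0,0]],"angular":[[0,0,0],[0,0,0],[0,0,0],[0,0,0],[0,0,0],[0,0,0],[0,0,0],[0,0,0],[0,0,0],[0,0,0]],"jaw":[45,45,45,45,45,45,45,66,66,66]}'; python3 -m jog '{"offset":[[0,0,0],[0,0,0.5],[0,0,0.8],[0,0,0.8]],"angular":[[0,0,0],[0,0,0],[0,0,0],[0,0,0]],"jaw":[66,66,66,66]}';  python3 - <<'E'
from h import *
s=manip.state();im=manip.grab_frame('wrist');cv2.imwrite('pics/w3.png',im)
go(.4705,.1785,.12,.98+1.571)
E
```

```text
time: 5.25
tool_pos: [0.6062, 0.1569, 0.0082]
tool_rot: [-0.117, 0.117, 0.697, -0.697]
contact_force: [-0.1, -0.5, -0.1]
gripper_width: 0.771
time: 5.65
tool_pos: [0.6051, 0.1568, 0.113]
tool_rot: [0.117, -0.116, -0.697, 0.698]
contact_force: [0.3, 0.0, 0.7]
gripper_width: 0.775
t 5.7 tcp [0.6102 0.1576 0.1224] yaw(z) -1.902 ydir [ 0.012  0.002 -1.   ] xdir [-0.946  0.325 -0.01 ] j [0.13 0.15 1.7  0.   1.28 2.04] F [3.3 1.4 5. ] w 66.2
shift [-2.79  0.42 -0.05] turn 12.52 alt -17.48 tilt fix [-0.02  0.11  0.  ]
```

View pics/w3.png

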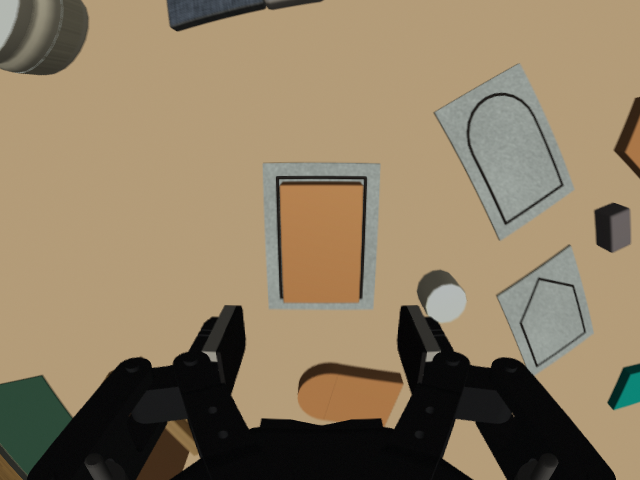

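```bash
python3 -m jog '{"offset":[[-0.23,0.035,0],[-0.23,0.035,0],[-0.23,0.035,0],[-0.23,0.035,0],[-0.23,0.035,0],[-0.23,0.035,0],[-0.23,0.035,0],[-0.23,0.035,0],[-0.23,0.035,0],[-0.23,0.035,0],[-0.23,0.035,0],[-0.23,0.035,0]],"angular":[[0,0,1],[0,0,1],[0,0,1],[0,0,1],[0,0,1],[0,0,1],[0,0,1],[0,0,1],[0,0,1],[0,0,1],[0,0,1],[0,0,1]],"jaw":[70,70,70,70,70,70,70,70,70,70,70,70]}'; python3 -m jog '{"offset":[[0,0,0],[0,0,0],[0,0,0]],"angular":[[0,0,0.5],[0,0,0],[0,0,0]],"jaw":[70,70,70]}'; python3 - <<'E'
from h import *
go(.4705,.1785,.12,.98+1.571)
s=manip.state();im=manip.grab_frame('wrist');cv2.imwrite('pics/w4.png',im)
E
```

```text
time: 6.9
tool_pos: [0.4675, 0.178, 0.1127]
tool_rot: [-0.317, 0.317, -0.632, 0.632]
contact_force: [0.3, 0.0, 0.9]
gripper_width: 0.814
time: 7.2
tool_pos: [0.4681, 0.1779, 0.1129]
tool_rot: [-0.332, 0.331, -0.624, 0.625]
contact_force: [-0.6, -0.3, -0.0]
gripper_width: 0.819
t 7.2 tcp [0.4681 0.1779 0.1129] yaw(z) -0.595 ydir [ 0.  0. -1.] xdir [-0.56  -0.828 -0.   ] j [ 0.21 -0.14  2.01 -0.    1.28  0.81] F [-0.6 -0.3 -0. ] w 69.9
shift [0.05 0.01 0.14] turn 0.04 alt -29.96 tilt fix [-0.  0.  0.]
```

View pics/w4.png

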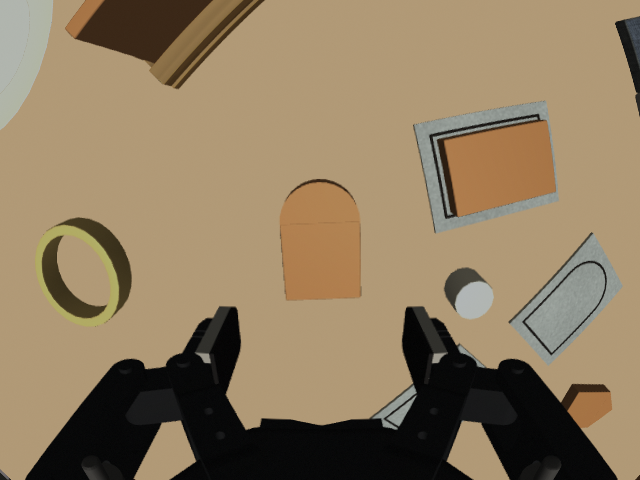

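```bash
python3 - <<'E'
from h import *
s=manip.state()
f=lambda p,z:wpx(p,z,s)[:2].round(4)
a,b,t=f((286,299),.016),f((360,297),.016),f((319,182),.016);d=a-b;ax=np.arctan2(d[1],d[0])-np.pi/2
print('arch',np.linalg.norm(d),'ax',ax,np.linalg.norm(t-(a+b)/2),(t+(a+b)/2)/2,(a+b)/2+np.array([np.cos(ax),np.sin(ax)])*.042)
P=[f(p,.019) for p in [(444,138),(547,121),(555,194),(457,216)]];print('board',np.mean(P,0))
E
```

```text
arch 0.053181387721645615 ax 1.005220843977244 0.08302484567886895 [0.471175 0.179175] [0.47155787 0.17950977]
board [0.6076   0.154675]
```

```bash
python3 -m jog '{"offset":[[0.06,0.02,-0.5],[0,0,-0.6],[0,0,-0.5],[0,0,-0.4],[0,0,-0.16],[0,0,0],[0,0,0],[0,0,0],[0,0,0],[0,0,0]],"angular":[[0,0,0.1],[0,0,0],[0,0,0],[0,0,0],[0,0,0],[0,0,0],[0,0,0],[0,0,0],[0,0,0],[0,0,0]],"jaw":[70,70,70,70,70,70,45,45,45,45]}'; python3 -m jog '{"offset":[[0,0,0],[0,0,0],[0,0,0]],"angular":[[0,0,0],[0,0,0],[0,0,0]],"jaw":[45,45,45]}'; python3 -c "
from h import *
go(.625,-.001,.12,.25+1.571)"
```

```text
time: 8.25
tool_pos: [0.4726, 0.1792, 0.0065]
tool_rot: [-0.336, 0.334, -0.622, 0.623]
contact_force: [1.2, 0.3, 5.7]
gripper_width: 0.607
time: 8.55
tool_pos: [0.4726, 0.1792, 0.0065]
tool_rot: [-0.336, 0.334, -0.622, 0.623]
contact_force: [-0.4, 0.5, 6.4]
gripper_width: 0.607
t 8.55 tcp [0.4726 0.1792 0.0065] yaw(z) -0.583 ydir [ 0.003  0.001 -1.   ] xdir [-0.551 -0.835 -0.002] j [0.22 0.03 2.05 0.   1.06 0.8 ] F [-0.4  0.5  6.4] w 51.8
shift [ 3.05 -3.6   2.27] turn -7.04 alt 22.96 tilt fix [-0.01  0.03  0.  ]
```

```bash
python3 -m jog '{"offset":[[0,0,0.5],[0,0,0.8],[0,0,0.8],[0.3,-0.4,0.17],[0.3,-0.4,0],[0.3,-0.4,0],[0.35,-0.4,0],[0.35,-0.4,0],[0.35,-0.4,0],[0.35,-0.4,0],[0.35,-0.4,0],[0.35,-0.4,0]],"angular":[[0,0,0],[0,0,0],[0,0,0],[0,0,-0.8],[0,0,-0.8],[0,0,-0.8],[0,0,-0.8],[0,0,-0.8],[0,0,-0.8],[0,0,-0.8],[0,0,-0.8],[0,0,-0.64]],"jaw":[45,45,45,45,45,45,45,45,45,45,45,45]}';  python3 -m jog '{"offset":[[0.05,0,0],[0,0,0],[0,0,0]],"angular":[[0,0,0],[0,0,0],[0,0,0]],"jaw":[45,45,45]}'; python3 - <<'E'
from h import *
go(.625,-.001,.12,.25+1.571)
s=manip.state();im=manip.grab_frame('wrist');cv2.imwrite('pics/w5.png',im)
E
```

```text
time: 9.75
tool_pos: [0.6211, -0.0019, 0.1177]
tool_rot: [0.087, -0.088, 0.702, -0.702]
contact_force: [-0.1, -0.6, -1.0]
gripper_width: 0.608
time: 10.05
tool_pos: [0.6227, -0.0004, 0.1178]
tool_rot: [0.088, -0.089, 0.702, -0.701]
contact_force: [-0.3, 1.0, -1.1]
gripper_width: 0.608
t 10.05 tcp [ 6.227e-01 -4.000e-04  1.178e-01] yaw(z) -1.319 ydir [-0.001  0.    -1.   ] xdir [-0.969 -0.249  0.001] j [-0.12  0.14  1.71  0.    1.29  1.2 ] F [-0.3  1.  -1.1] w 51.9
shift [ 0.05 -0.01  0.04] turn -0.01 alt 29.99 tilt fix [-0.   -0.01 -0.  ]
```

View pics/w5.png

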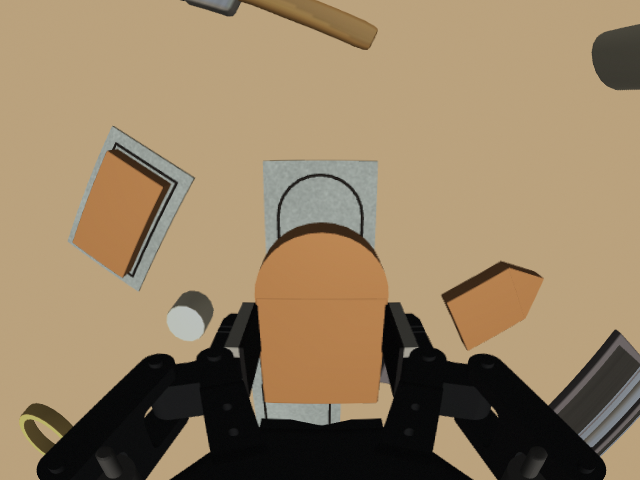

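```bash
python3 - <<'E'
from h import *
s=manip.state()
f=lambda p,z:wpx(p,z,s)[:2].round(4)
u=np.array([np.cos(.25),np.sin(.25)])
print('outline tip->c',f((320,175),.003)-.045*u)
z=.1178-.0065+.016
a,b,t=f((264,402),z),f((378,402),z),f((321,232),z);print('part',np.linalg.norm(a-b),np.linalg.norm(t-(a+b)/2),(t+(a+b)/2)/2)
a,b,t=f((443,297),.016),f((469,349),.016),f((543,279),.016);d=a-b;ax=np.arctan2(d[1],d[0])-np.pi/2
print('gable',a,b,t,np.linalg.norm(d),'ax',ax,(a+b)/2+np.array([np.cos(ax),np.sin(ax)])*.042,(a+b)/4+t/2)
E
```

```text
outline tip->c [ 6.25398941e-01 -4.33178166e-04]
part 0.0541110894364547 0.08338586510914173 [ 0.623425 -0.0017  ]
gable [ 0.6067 -0.1016] [ 0.5662 -0.144 ] [ 0.6408 -0.1848] 0.05863454613109918 ax -0.7624829954612966 [ 0.61682117 -0.1518102 ] [ 0.613625 -0.1538  ]
```

```bash
python3 -m jog '{"offset":[[0.03,0.01,-0.5],[0,0,-0.6],[0,0,-0.5],[0,0,-0.4],[0,0,-0.16],[0,0,0],[0,0,0],[0,0,0],[0,0,0],[0,0,0]],"angular":[[0,0,0],[0,0,0],[0,0,0],[0,0,0],[0,0,0],[0,0,0],[0,0,0],[0,0,0],[0,0,0],[0,0,0]],"jaw":[45,45,45,45,45,45,45,66,66,66]}'; python3 -m jog '{"offset":[[0,0,0],[0,0,0.5],[0,0,0.8],[0,0,0.8],[0,0,0],[0,0,0]],"angular":[[0,0,0],[0,0,0],[0,0,0],[0,0,0],[0,0,0],[0,0,0]],"jaw":[66,66,66,66,70,70]}';  python3 - <<'E'
from h import *
s=manip.state();im=manip.grab_frame('wrist');cv2.imwrite('pics/w6.png',im)
go(.612,-.1536,.12,-.785+1.571)
E
```

```text
time: 11.1
tool_pos: [0.6252, -0.0006, 0.0107]
tool_rot: [-0.089, 0.088, -0.702, 0.702]
contact_force: [-0.6, -0.3, -0.5]
gripper_width: 0.773
time: 11.7
tool_pos: [0.626, -0.0008, 0.1171]
tool_rot: [-0.089, 0.087, -0.701, 0.702]
contact_force: [-1.0, -1.1, -0.6]
gripper_width: 0.822
t 11.75 tcp [ 6.247e-01 -6.000e-04  1.151e-01] yaw(z) -1.32 ydir [-0.  0. -1.] xdir [-0.969 -0.248  0.   ] j [-0.12  0.15  1.71 -0.    1.28  1.2 ] F [-0.7  0.1  0. ] w 70.1
shift [-0.25 -3.06  0.1 ] turn -9.89 alt 20.11 tilt fix [-0. -0. -0.]
```

View pics/w6.png

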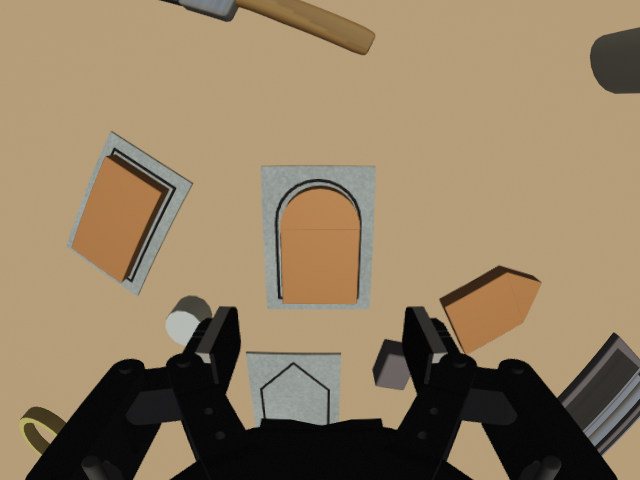

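```bash
python3 -m jog '{"offset":[[-0.02,-0.31,0],[-0.02,-0.31,0],[-0.02,-0.31,0],[-0.02,-0.31,0],[-0.02,-0.31,0],[-0.02,-0.31,0],[-0.02,-0.31,0],[-0.02,-0.31,0],[-0.02,-0.31,0],[-0.02,-0.31,0],[0,0,0],[0,0,0]],"angular":[[0,0,-1],[0,0,-1],[0,0,-1],[0,0,-1],[0,0,-1],[0,0,-1],[0,0,-1],[0,0,-1],[0,0,-1],[0,0,-0.9],[0,0,0],[0,0,0]],"jaw":[70,70,70,70,70,70,70,70,70,70,70,70]}'; python3 - <<'E'
from h import *
go(.612,-.1536,.12,-.785+1.571)
s=manip.state();im=manip.grab_frame('wrist');cv2.imwrite('pics/w7.png',im)
E
```

```text
time: 12.95
tool_pos: [0.614, -0.1551, 0.1134]
tool_rot: [-0.272, 0.269, 0.653, -0.653]
contact_force: [-0.1, -0.3, -0.0]
gripper_width: 0.819
t 12.95 tcp [ 0.614  -0.1551  0.1134] yaw(z) -2.356 ydir [-0.003  0.002 -1.   ] xdir [-0.707  0.707  0.003] j [-0.37  0.17  1.69  0.    1.29  1.99] F [-0.1 -0.3 -0. ] w 70.0
shift [-0.04  0.03  0.13] turn 0.0 alt -30.0 tilt fix [-0.01 -0.03 -0.  ]
```

View pics/w7.png

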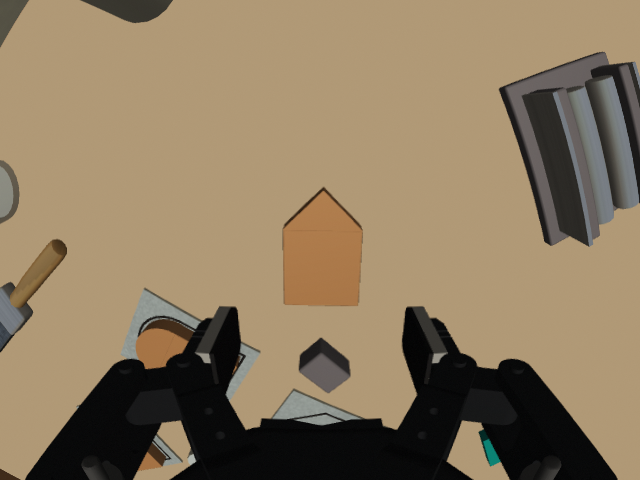

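```bash
python3 - <<'E'
from h import *
s=manip.state()
f=lambda p,z:wpx(p,z,s)[:2].round(4)
a,b,t=f((284,304),.016),f((358,305),.016),f((323,190),.016);d=a-b;ax=np.arctan2(d[1],d[0])-np.pi/2
print('gable',a,b,t,np.linalg.norm(d),'ax',ax,np.linalg.norm(t-(a+b)/2),(a+b)/4+t/2)
print('cube',f((322,365),.02))
E
```

```text
gable [ 0.6031 -0.1063] [ 0.5646 -0.1437] [ 0.6419 -0.1848] 0.05367504075452572 ax -0.7998899024629481 0.08334172124452437 [ 0.612875 -0.1549  ]
cube [ 0.5469 -0.0892]
```

```bash
python3 -m jog '{"offset":[[-0.02,0,-0.5],[0,0,-0.6],[0,0,-0.5],[0,0,-0.4],[0,0,-0.18],[0,0,0],[0,0,0],[0,0,0],[0,0,0],[0,0,0]],"angular":[[0,0,0],[0,0,0],[0,0,0],[0,0,0],[0,0,0],[0,0,0],[0,0,0],[0,0,0],[0,0,0],[0,0,0]],"jaw":[70,70,70,70,70,70,45,45,45,45]}'; python3 -m jog '{"offset":[[0,0,0],[0,0,0],[0,0,0]],"angular":[[0,0,0],[0,0,0],[0,0,0]],"jaw":[45,45,45]}'; python3 -c "
from h import *
go(.4717,-.0172,.12,.252+1.571)"
```

```text
time: 14.0
tool_pos: [0.6153, -0.156, 0.0081]
tool_rot: [-0.27, 0.272, 0.653, -0.653]
contact_force: [0.2, 0.6, 3.7]
gripper_width: 0.608
time: 14.3
tool_pos: [0.6153, -0.156, 0.0081]
tool_rot: [-0.27, 0.272, 0.653, -0.653]
contact_force: [-0.4, 1.5, 5.4]
gripper_width: 0.604
t 14.3 tcp [ 0.6153 -0.156   0.0081] yaw(z) -2.357 ydir [ 0.003 -0.001 -1.   ] xdir [-0.707  0.708 -0.003] j [-0.37  0.3   1.73  0.    1.11  1.99] F [-0.4  1.5  5.4] w 51.6
shift [-2.87  2.78  2.24] turn 9.92 alt -20.08 tilt fix [0.01 0.03 0.  ]
```

```bash
python3 -m jog '{"offset":[[0,0,0.5],[0,0,0.8],[-0.2,0.2,0.8],[-0.3,0.3,0.14],[-0.3,0.3,0],[-0.3,0.3,0],[-0.3,0.28,0],[-0.3,0.28,0],[-0.3,0.28,0],[-0.3,0.28,0],[-0.3,0.28,0],[-0.3,0.28,0]],"angular":[[0,0,0],[0,0,0],[0,0,1],[0,0,1],[0,0,1],[0,0,1],[0,0,1],[0,0,1],[0,0,1],[0,0,1],[0,0,1],[0,0,0.9]],"jaw":[45,45,45,45,45,45,45,45,45,45,45,45]}';  python3 -m jog '{"offset":[[0,0,0],[0,0,0],[0,0,0]],"angular":[[0,0,0],[0,0,0],[0,0,0]],"jaw":[45,45,45]}'; python3 - <<'E'
from h import *
go(.4717,-.0172,.12,.252+1.571)
s=manip.state();im=manip.grab_frame('wrist');cv2.imwrite('pics/w8.png',im)
E
```

```text
time: 15.5
tool_pos: [0.4679, -0.0161, 0.1178]
tool_rot: [0.089, -0.09, 0.701, -0.701]
contact_force: [0.4, -0.1, -1.5]
gripper_width: 0.605
time: 15.8
tool_pos: [0.4695, -0.0171, 0.1184]
tool_rot: [-0.088, 0.088, -0.702, 0.702]
contact_force: [-0.1, -0.2, 0.0]
gripper_width: 0.606
t 15.8 tcp [ 0.4695 -0.0171  0.1184] yaw(z) -1.322 ydir [ 0. -0. -1.] xdir [-0.969 -0.247 -0.   ] j [-0.19 -0.23  2.07 -0.    1.3   1.13] F [-0.1 -0.2  0. ] w 51.8
shift [ 0.04 -0.    0.03] turn 0.03 alt -29.97 tilt fix [0. 0. 0.]
```

View pics/w8.png

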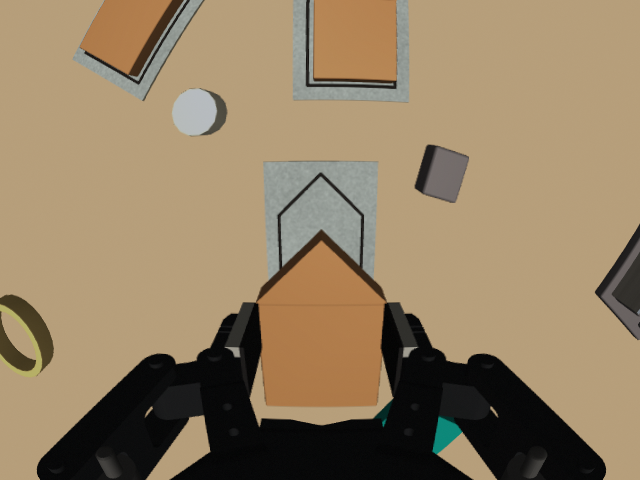

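```bash
python3 - <<'E'
from h import *
s=manip.state()
f=lambda p,z:wpx(p,z,s)[:2].round(4)
u=np.array([np.cos(.252),np.sin(.252)])
print('outline tip->c',f((321,175),.003)-.046*u)
z=.1184-.0081+.016
a,b,t=f((266,405),z),f((378,405),z),f((322,239),z);print('part',np.linalg.norm(a-b),np.linalg.norm(t-(a+b)/2),(t+(a+b)/2)/2)
E
```

```text
outline tip->c [ 0.47165288 -0.0184697 ]
part 0.05406153900879997 0.08357955790742143 [ 0.467225 -0.0198  ]
```

```bash
python3 -m jog '{"offset":[[0.09,0.03,-0.5],[0,0,-0.6],[0,0,-0.5],[0,0,-0.4],[0,0,-0.14],[0,0,0],[0,0,0],[0,0,0],[0,0,0],[0,0,0]],"angular":[[0,0,0],[0,0,0],[0,0,0],[0,0,0],[0,0,0],[0,0,0],[0,0,0],[0,0,0],[0,0,0],[0,0,0]],"jaw":[45,45,45,45,45,45,45,66,66,66]}'; python3 -m jog '{"offset":[[0,0,0],[0,0,0.5],[0,0,0.8],[0,0,0.8],[0,0,0],[0,0,0]],"angular":[[0,0,0],[0,0,0],[0,0,0],[0,0,0],[0,0,0],[0,0,0]],"jaw":[66,66,66,66,70,70]}';  python3 - <<'E'
from h import *
s=manip.state();im=manip.grab_frame('wrist');cv2.imwrite('pics/w9.png',im)
go(.4976,.3604,.25,.165+1.571)
E
```

```text
time: 16.85
tool_pos: [0.4737, -0.0152, 0.0115]
tool_rot: [-0.088, 0.088, -0.702, 0.702]
contact_force: [-0.7, -0.4, -0.8]
gripper_width: 0.77
time: 17.45
tool_pos: [0.4744, -0.0153, 0.1177]
tool_rot: [-0.089, 0.087, -0.701, 0.702]
contact_force: [-0.1, 0.3, -1.6]
gripper_width: 0.815
t 17.5 tcp [ 0.4732 -0.015   0.116 ] yaw(z) -1.32 ydir [-0.  0. -1.] xdir [-0.969 -0.248  0.   ] j [-0.19 -0.22  2.07  0.    1.29  1.13] F [-0.9 -0.3  0.1] w 69.8
shift [0.49 7.51 2.68] turn -0.81 alt 29.19 tilt fix [-0. -0. -0.]
```

View pics/w9.png

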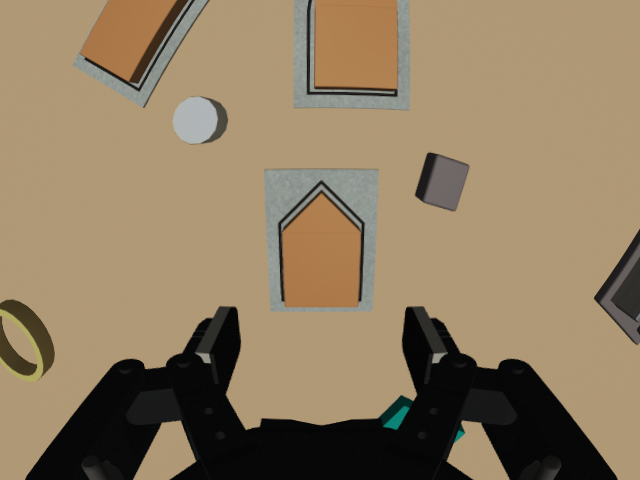

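```bash
python3 -m jog '{"offset":[[0,0.5,0.8],[0,0.7,0.8],[0.05,0.7,0.3],[0.05,0.7,0],[0.05,0.7,0],[0.05,0.7,0],[0.05,0.7,0],[0.05,0.7,0],[0.05,0.7,0],[0.05,0.7,0],[0.05,0.71,0],[0,0,0]],"angular":[[0,0,-0.1],[0,0,-0.1],[0,0,-0.1],[0,0,-0.1],[0,0,-0.1],[0,0,-0.1],[0,0,-0.1],[0,0,-0.1],[0,0,0],[0,0,0],[0,0,0],[0,0,0]],"jaw":[50,50,50,50,50,50,50,50,50,50,50,50]}'; python3 -m jog '{"offset":[[0,0,0],[0,0,0]],"angular":[[0,0,0],[0,0,0]],"jaw":[50,50]}'; python3 - <<'E'
from h import *
go(.4976,.3604,.25,.165+1.571)
s=manip.state();im=manip.grab_frame('wrist');cv2.imwrite('pics/w10.png',im)
E
```

```text
time: 18.7
tool_pos: [0.4946, 0.361, 0.2058]
tool_rot: [-0.059, 0.062, -0.704, 0.705]
contact_force: [0.4, 0.2, 0.1]
gripper_width: 0.589
time: 18.9
tool_pos: [0.4955, 0.3573, 0.2073]
tool_rot: [-0.058, 0.06, -0.704, 0.705]
contact_force: [0.9, -0.4, 0.3]
gripper_width: 0.587
t 18.9 tcp [0.4955 0.3573 0.2073] yaw(z) -1.405 ydir [-0.002 -0.002 -1.   ] xdir [-0.986 -0.165  0.003] j [ 0.5   0.04  1.67 -0.    1.44  1.91] F [ 0.9 -0.4  0.3] w 50.1
shift [0.04 0.06 0.85] turn -0.01 alt 29.99 tilt fix [ 0.02 -0.02  0.  ]
```

View pics/w10.png

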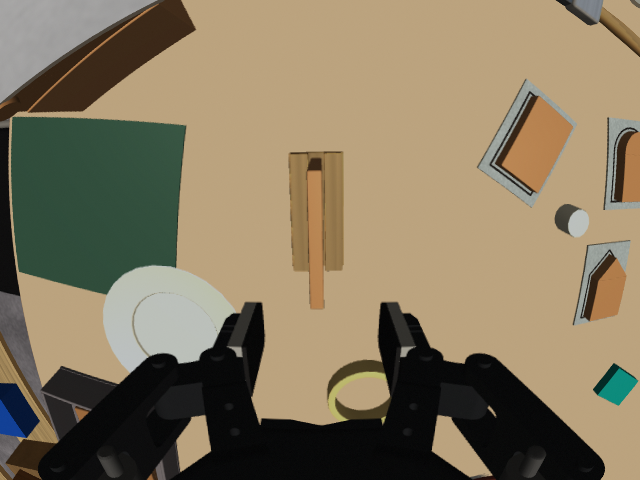

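```bash
python3 - <<'E'
from h import *
s=manip.state()
f=lambda p,z:wpx(p,z,s)[:2].round(4)
a,b=f((316,170),.11),f((317,308),.11);d=a-b;print(a,b,np.linalg.norm(d),(a+b)/2,np.arctan2(d[1],d[0]))
P=[f(p,.024) for p in [(289,153),(343,152),(342,270),(293,270)]];print('stand',P,np.mean(P,0))
E
```

```text
[0.5478 0.3675] [0.4501 0.3508] 0.09911700156885292 [0.49895 0.35915] 0.16929527829603536
stand [array([0.5492, 0.3927]), array([0.5577, 0.3463]), array([0.4492, 0.3274]), array([0.4415, 0.3732])] [0.4994 0.3599]
```

```bash
python3 -m jog '{"offset":[[0.07,0.04,-0.5],[0,0,-0.6],[0,0,-0.6],[0,0,-0.6],[0,0,-0.4],[0,0,-0.13],[0,0,0],[0,0,0],[0,0,0],[0,0,0],[0,0,0],[0,0,0]],"angular":[[0,0,0],[0,0,0],[0,0,0],[0,0,0],[0,0,0],[0,0,0],[0,0,0],[0,0,0],[0,0,0],[0,0,0],[0,0,0],[0,0,0]],"jaw":[50,50,50,50,50,50,50,0,0,0,0,0]}'; python3 -m jog '{"offset":[[0,0,0],[0,0,0],[0,0,0],[0,0,0]],"angular":[[0,0,0],[0,0,0],[0,0,0],[0,0,0]],"jaw":[0,0,0,0]}'; python3 -c "
from h import *
go(.5257,-.357,.2,-.332+1.571)"
```

```text
time: 20.15
tool_pos: [0.5006, 0.3609, 0.0692]
tool_rot: [0.06, -0.058, 0.705, -0.704]
contact_force: [0.1, -1.2, 5.4]
gripper_width: 0.111
time: 20.55
tool_pos: [0.5006, 0.3609, 0.0692]
tool_rot: [0.06, -0.058, 0.705, -0.704]
contact_force: [-0.4, -1.0, 6.1]
gripper_width: 0.109
t 20.55 tcp [0.5006 0.3609 0.0692] yaw(z) -1.404 ydir [ 0.002  0.001 -1.   ] xdir [-0.986 -0.166 -0.003] j [ 0.5   0.18  1.76 -0.    1.2   1.91] F [-0.4 -1.   6.1] w 9.4
shift [  0.5  -14.36   2.62] turn -4.76 alt 25.24 tilt fix [-0.01  0.02  0.  ]
```

```bash
python3 -m jog '{"offset":[[0,0,0.2],[0,0,0.4],[0,0,0.6],[0,0,0.6],[0,0,0.6],[0,0,0.4],[0,-0.3,0.1],[0,-0.6,0],[0,-0.7,0],[0,-0.7,0],[0,-0.7,0],[0,-0.7,0]],"angular":[[0,0,0],[0,0,0],[0,0,0],[0,0,0],[0,0,0],[0,0,0],[0,0,-0.2],[0,0,-0.2],[0,0,-0.2],[0,0,-0.2],[0,0,-0.2],[0,0,-0.2]],"jaw":[0,0,0,0,0,0,0,0,0,0,0,0]}'; python3 -m jog '{"offset":[[0.04,-0.7,0],[0.04,-0.7,0],[0.04,-0.7,0],[0.04,-0.7,0],[0.04,-0.7,0],[0.04,-0.7,0],[0.04,-0.7,0],[0.04,-0.7,0],[0.04,-0.7,0],[0.04,-0.7,0],[0.04,-0.7,0],[0.04,-0.7,0]],"angular":[[0,0,-0.3],[0,0,-0.3],[0,0,-0.3],[0,0,-0.3],[0,0,-0.3],[0,0,-0.3],[0,0,-0.3],[0,0,-0.3],[0,0,-0.3],[0,0,-0.3],[0,0,-0.3],[0,0,-0.26]],"jaw":[0,0,0,0,0,0,0,0,0,0,0,0]}'; python3 - <<'E'
from h import *
go(.5257,-.357,.2,-.332+1.571)
E
```

```text
time: 21.75
tool_pos: [0.4981, 0.173, 0.2107]
tool_rot: [-0.013, 0.015, -0.707, 0.707]
contact_force: [1.1, -0.1, -0.3]
gripper_width: 0.109
time: 22.95
tool_pos: [0.5218, -0.2461, 0.2107]
tool_rot: [-0.119, 0.117, 0.698, -0.697]
contact_force: [-0.0, -0.2, 0.2]
gripper_width: 0.109
t 22.95 tcp [ 0.5218 -0.2461  0.2107] yaw(z) -1.905 ydir [-0.003  0.001 -1.   ] xdir [-0.945  0.328  0.003] j [-0.57 -0.05  1.75 -0.    1.44  1.34] F [-0.  -0.2  0.2] w 9.3
shift [ 0.08 -2.22 -0.21] turn 0.02 alt -29.98 tilt fix [-0.01 -0.02 -0.  ]
```

Pause here to look at the rack while it is to one side.

```bash
python3 -m jog '{"offset":[[0,0,0],[0,0,0]],"angular":[[0,0,0],[0,0,0]],"jaw":[0,0]}'; python3 - <<'E'
from h import *
s,T=st();im=manip.grab_frame('wrist');cv2.imwrite('pics/w11.png',im)
print([float(x) for x in s['tool_pos']],[float(x) for x in s['tool_rot']])
cv2.imwrite('pics/w11c.png',cv2.resize(im[150:400,380:640],None,fx=3,fy=2.4*1.25,interpolation=cv2.INTER_CUBIC)[:600])
E
```

```text
time: 23.15
tool_pos: [0.5221, -0.2451, 0.2109]
tool_rot: [-0.118, 0.117, 0.698, -0.697]
contact_force: [-0.1, -0.2, -0.6]
gripper_width: 0.105
t 23.15 tcp [ 0.5221 -0.2451  0.2109] yaw(z) -1.905 ydir [-0.002  0.002 -1.   ] xdir [-0.945  0.328  0.003] j [-0.57 -0.05  1.75  0.    1.44  1.34] F [-0.1 -0.2 -0.6] w 9.0
[0.5220840515339716, -0.2450734924493065, 0.2108538931228325] [-0.11846861950597024, 0.11652466859040833, 0.6977514418953912, -0.6967999089660876]
```

View pics/w11.png

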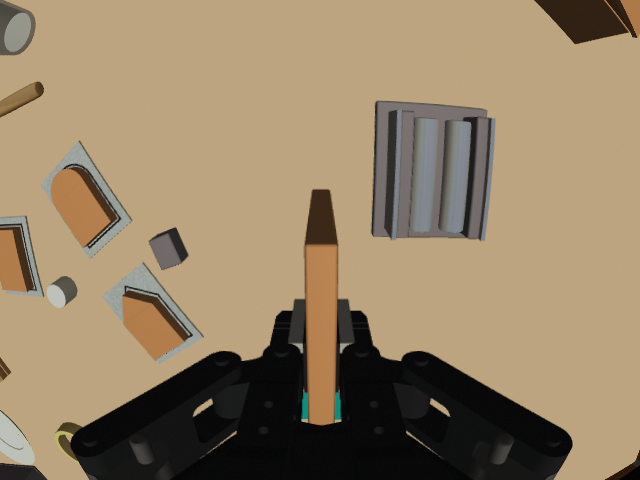

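```bash
python3 - <<'E'
import cv2
im=cv2.imread('pics/w11.png')
cv2.imwrite('pics/w11c.png',cv2.resize(im[90:250,360:510],None,fx=3.7,fy=3.7,interpolation=cv2.INTER_CUBIC))
cv2.imwrite('pics/w11d.png',cv2.resize(im[180:435,270:370],None,fx=2.3,fy=2.3,interpolation=cv2.INTER_CUBIC))
E
```

```text
(no output)
```

View pics/w11c.png

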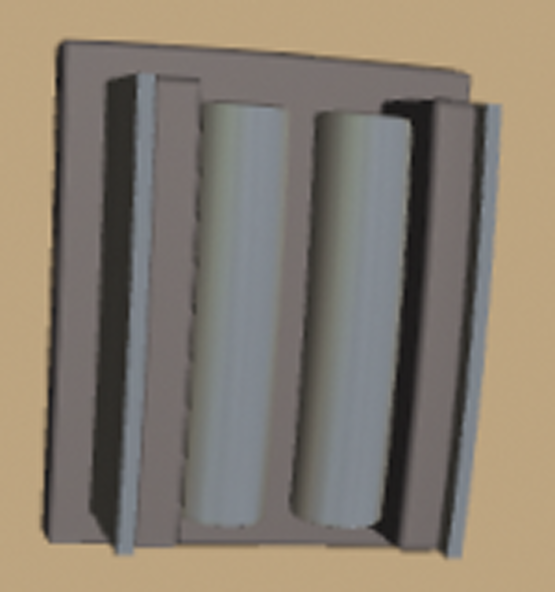

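View pics/w11d.png

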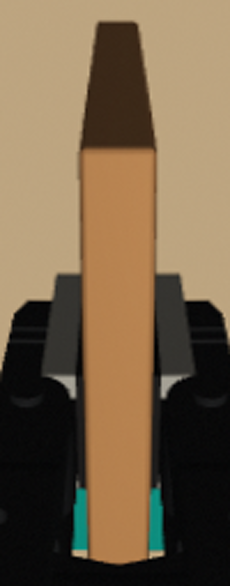

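```bash
python3 - <<'E'
from h import *
s={'tool_pos':[0.5220840515339716, -0.2450734924493065, 0.2108538931228325],'tool_rot':[-0.11846861950597024, 0.11652466859040833, 0.6977514418953912, -0.6967999089660876]}
c=lambda u,v,z:wpx((360+(u+.5)/3.7-.5,90+(v+.5)/3.7-.5),z,s)[:2]
a=(c(288,108,.034)+c(317,115,.034))/2; b=(c(264,525,.034)+c(292,525,.034))/2
print('gap',np.linalg.norm(c(288,108,.034)-c(317,115,.034)),'slot',a,b,np.linalg.norm(a-b),(a+b)/2,np.arctan2(*(a-b)[::-1]))
o=(c(205,100,.034)+c(411,115,.034))/2;o2=(c(184,515,.034)+c(383,525,.034))/2
print('outer',o,o2,np.linalg.norm(c(205,100,.034)-c(411,115,.034)),(o+o2)/2)
B=[c(65,42,.012),c(47,542,.012)];d=B[0]-B[1];ax=np.arctan2(d[1],d[0]);m=sum(B)/2;print('base',B,np.linalg.norm(d),ax,'centre',m+.055*np.array([np.sin(ax),-np.cos(ax)]))
B=[c(470,75,.012)];print(B)
r=[c(147,73,.052),c(497,104,.052),c(453,555,.052),c(122,553,.052)];print('rails',np.mean(r,0),np.linalg.norm(r[0]-r[3]),np.linalg.norm(r[0]-r[1]))
f=lambda p,z:wpx(p,z,s)[:2]
zt=.2109+.11-.0692
k=lambda u,v:(270+(u+.5)/2.3-.5,180+(v+.5)/2.3-.5)
F=[f(k(80,150),zt),f(k(155,150),zt)];print('panel top front edge',np.mean(F,0),np.linalg.norm(F[0]-F[1]))
F=[f(k(97,23),zt-.1),f(k(137,23),zt-.1)];print('panel bottom front edge',np.mean(F,0),np.linalg.norm(F[0]-F[1]))
F=[f(k(90,557),zt),f(k(149,557),zt)];print('panel back top',np.mean(F,0),np.linalg.norm(F[0]-F[1]))
E
```

```text
gap 0.007444172825186284 slot [ 0.5740529 -0.3750258] [ 0.4778823  -0.34164115] 0.10180039163991754 [ 0.5259676  -0.35833348] -0.33412450342572164
outer [ 0.57461469 -0.37732281] [ 0.47848313 -0.34393012] 0.05222614032225488 [ 0.52654891 -0.36062646]
base [array([ 0.6058512 , -0.32871659]), array([ 0.48535104, -0.28560095])] 0.12798143308883556 -0.34361165574665525 centre [ 0.52707218 -0.35894369]
[array([ 0.56994575, -0.43072214])]
rails [ 0.52782878 -0.35857171] 0.10952296904350532 0.0846007279912996
panel top front edge [ 0.56719749 -0.26177859] 0.009377775833938074
panel bottom front edge [ 0.56643231 -0.26121491] 0.009529977234518679
panel back top [ 0.50116589 -0.23921869] 0.009615032868455066
```

```bash
python3 -m jog '{"offset":[[0.03,-0.5,0],[0.03,-0.6,0],[0.03,-0.6,0],[0.03,-0.56,0],[0,0,-0.4],[0,0,-0.5],[0,0,-0.4],[0,0,-0.2],[0,0,0],[0,0,0],[0,0,0]],"angular":[[0,0,0],[0,0,0],[0,0,0],[0,0,0],[0,0,0],[0,0,0],[0,0,0],[0,0,0],[0,0,0],[0,0,0],[0,0,0]],"jaw":[0,0,0,0,0,0,0,0,0,0,0]}'; python3 - <<'E'
from h import *
s,T=st();im=manip.grab_frame('wrist');cv2.imwrite('pics/w12.png',cv2.resize(im[60:460,200:460],None,fx=1.5,fy=1.5,interpolation=cv2.INTER_CUBIC))
print([float(x) for x in s['tool_pos']],[float(x) for x in s['tool_rot']])
cv2.imwrite('pics/t12.png',manip.grab_frame('side'))
E
```

```text
time: 24.3
tool_pos: [0.5304, -0.358, 0.1393]
tool_rot: [0.116, -0.117, -0.697, 0.698]
contact_force: [-0.0, -0.4, -1.1]
gripper_width: 0.11
t 24.3 tcp [ 0.5304 -0.358   0.1393] yaw(z) -1.902 ydir [ 0.002 -0.002 -1.   ] xdir [-0.946  0.325 -0.003] j [-0.71  0.16  1.66  0.    1.32  1.19] F [-0.  -0.4 -1.1] w 9.4
[0.5303682871792412, -0.35798978948227256, 0.13928518108838017] [0.11571494077678918, -0.11741290590279199, -0.6969208865165386, 0.6979437942596008]
```

View pics/w12.png

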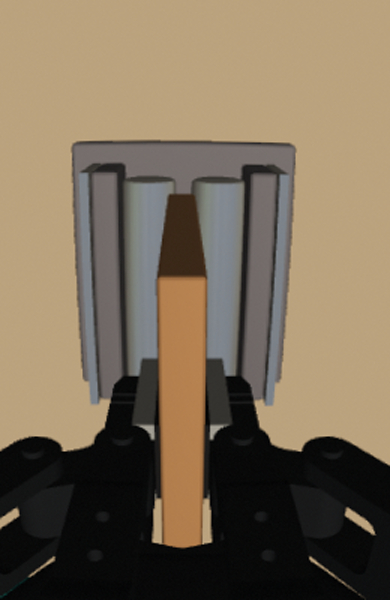

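View pics/t12.png

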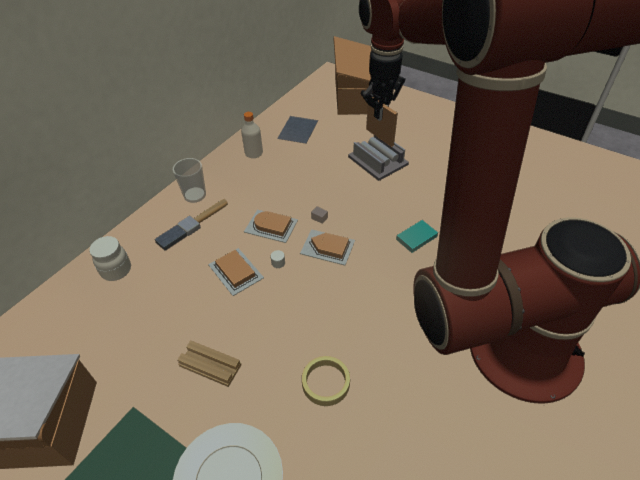

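```bash
python3 -m jog '{"offset":[[-0.04,0,-0.2],[0,0,-0.2],[0,0,-0.15],[0,0,-0.1],[0,0,-0.1],[0,0,-0.1],[0,0,-0.1],[0,0,-0.1],[0,0,-0.1],[0,0,-0.05],[0,0,0]],"angular":[[0,0,0],[0,0,0],[0,0,0],[0,0,0],[0,0,0],[0,0,0],[0,0,0],[0,0,0],[0,0,0],[0,0,0],[0,0,0]],"jaw":[0,0,0,0,0,0,0,0,0,0,0]}'; python3 - <<'E'
from h import *
s,T=st();im=manip.grab_frame('wrist');cv2.imwrite('pics/w13.png',cv2.resize(im[60:460,200:460],None,fx=1.5,fy=1.5,interpolation=cv2.INTER_CUBIC))
E
```

```text
time: 25.5
tool_pos: [0.5291, -0.3584, 0.0793]
tool_rot: [0.116, -0.119, -0.697, 0.698]
contact_force: [1.4, 0.1, 4.2]
gripper_width: 0.105
t 25.5 tcp [ 0.5291 -0.3584  0.0793] yaw(z) -1.904 ydir [ 0.004 -0.002 -1.   ] xdir [-0.945  0.327 -0.004] j [-0.71  0.22  1.7   0.    1.22  1.19] F [1.4 0.1 4.2] w 9.0
```

View pics/w13.png

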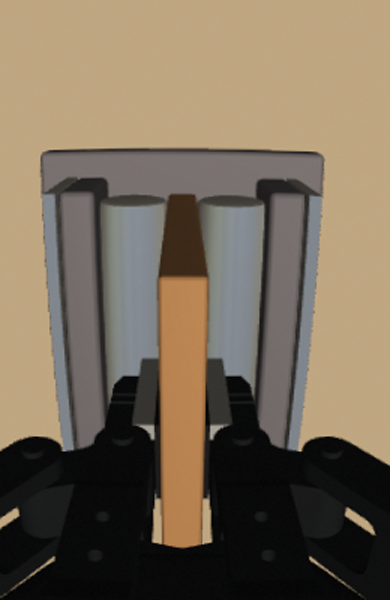

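```bash
python3 -m jog '{"offset":[[0,0,-0.06],[0,0,-0.06],[0,0,-0.04],[0,0,0],[0,0,0]],"angular":[[0,0,0],[0,0,0],[0,0,0],[0,0,0],[0,0,0]],"jaw":[0,0,0,0,0]}'; python3 -m jog '{"offset":[[0,0,-0.04],[0,0,0],[0,0,0]],"angular":[[0,0,0],[0,0,0],[0,0,0]],"jaw":[0,0,0]}'
```

```text
time: 26.05
tool_pos: [0.5291, -0.3584, 0.0713]
tool_rot: [0.116, -0.118, -0.697, 0.698]
contact_force: [1.3, 1.2, 6.1]
gripper_width: 0.109
time: 26.35
tool_pos: [0.5291, -0.3584, 0.0712]
tool_rot: [0.116, -0.118, -0.697, 0.698]
contact_force: [-2.7, 4.5, 14.2]
gripper_width: 0.106
```

```bash
python3 -m jog '{"offset":[[0,0,-0.04],[0,0,0],[0,0,0]],"angular":[[0,0,0],[0,0,0],[0,0,0]],"jaw":[0,0,0]}'; python3 -m jog '{"offset":[[0,0,0.06],[0,0,0],[0,0,0],[0,0,0],[0,0,0],[0,0,0.3],[0,0,0.5],[0,0,0.7],[0,0,0.7],[0,0,0.4],[0,0,0],[0,0,0]],"angular":[[0,0,0],[0,0,0],[0,0,0],[0,0,0],[0,0,0],[0,0,0],[0,0,0],[0,0,0],[0,0,0],[0,0,0],[0,0,0],[0,0,0]],"jaw":[45,45,45,45,45,45,45,45,45,45,45,45]}'; python3 - <<'E'
from h import *
s,T=st();im=manip.grab_frame('wrist');cv2.imwrite('pics/w14.png',im)
cv2.imwrite('pics/s14.png',manip.grab_frame('side'))
E
```

```text
time: 26.65
tool_pos: [0.5291, -0.3585, 0.0712]
tool_rot: [0.116, -0.118, -0.697, 0.698]
contact_force: [-7.8, 7.1, 23.3]
gripper_width: 0.107
time: 27.85
tool_pos: [0.5275, -0.3577, 0.1988]
tool_rot: [0.116, -0.117, -0.697, 0.698]
contact_force: [0.8, -0.4, 0.0]
gripper_width: 0.525
t 27.85 tcp [ 0.5275 -0.3577  0.1988] yaw(z) -1.903 ydir [ 0.001 -0.001 -1.   ] xdir [-0.945  0.326 -0.001] j [-0.71  0.1   1.62 -0.    1.42  1.19] F [ 0.8 -0.4  0. ] w 44.8
```

View pics/w14.png

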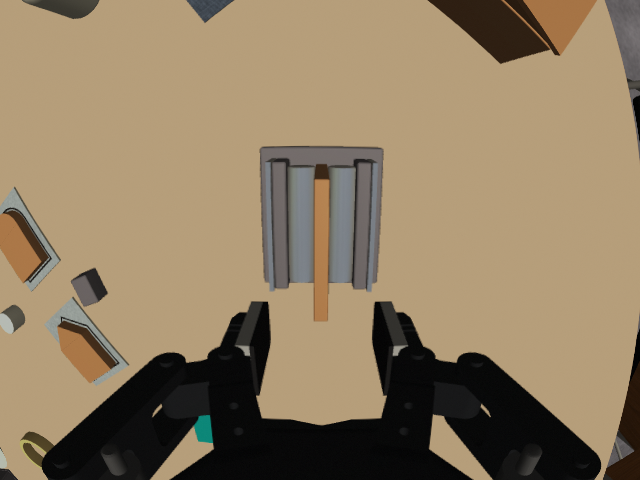

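View pics/s14.png

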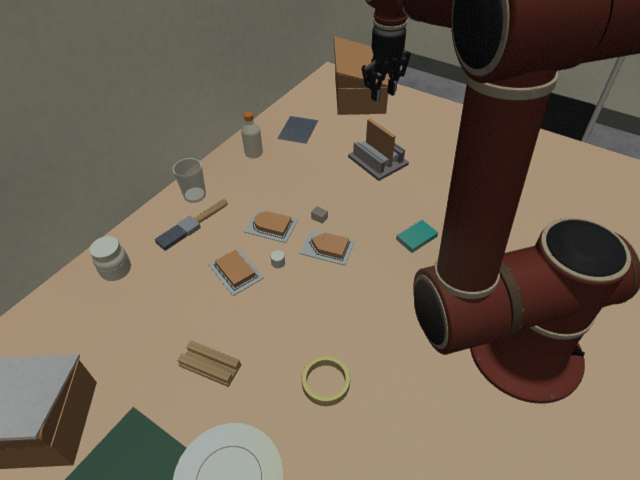

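```bash
python3 - <<'E'
from h import *
s=manip.state()
for z in(.108,.112,.116):
    a,b=wpx((321,180),z,s)[:2],wpx((320.5,320),z,s)[:2];d=a-b
    m=(a+b)/2-np.array([.5265,-.3583]);t=-.334
    print(z,np.linalg.norm(d),np.arctan2(d[1],d[0]),'rack x,y',m@[np.cos(t),np.sin(t)],m@[-np.sin(t),np.cos(t)])
im=manip.grab_frame('top');cv2.imwrite('pics/t15.png',cv2.resize(im[175:295,220:500],None,fx=2.85,fy=2.85,interpolation=cv2.INTER_CUBIC))
E
```

```text
0.108 0.0986887506670375 -0.33509835125552767 rack x,y -0.001238287973702412 0.0006038327375386462
0.112 0.0969773100915466 -0.3350983512555278 rack x,y 0.00018903208720943428 0.0005984548955676494
0.116 0.0952658695160557 -0.33509835125552795 rack x,y 0.0016163521481212806 0.0005930770535966527
```

View pics/t15.png

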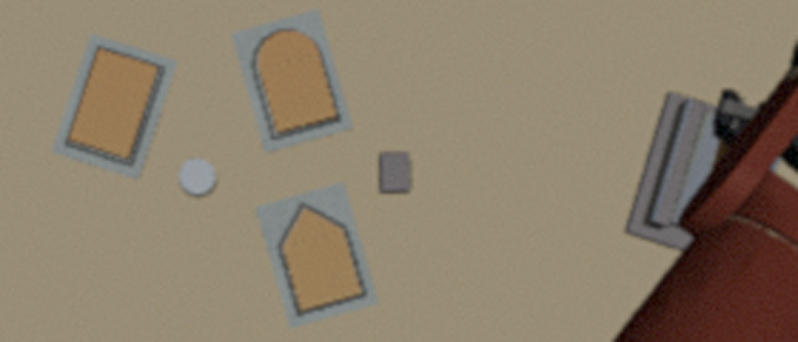

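```bash
python3 -c "
from plant import manip
print(manip.job_done(), manip.state()['time'])"
```

```text
the job is handed in; nothing more can be done
the job is handed in; nothing more can be done
```

The board, arch and gable are each laid on their own card, and the panel is pushed home in the clip rack. I handed the job in at about 28 s of the allowed 104 s, and no verdict came back.

- **Flat parts:** The last top picture shows all three inside their outlines, with the gable's point and the arch's round end where drawn. I only judged that by eye. The one measurement after release put the board within about 1 mm of its outline's centre.
- **Panel:** It measured about 0.2 mm along and 0.6 mm across from the rack's middle, with a few thousandths of a radian of twist.
- **Panel depth:** Pressing harder, from 14 to 23 N, moved it no further. It stopped at the height I had worked out for resting on the base.
- **Release:** The gripper let go and was raised clear to about 0.2 m, with no contact force left.
- **Disagreement:** The panel's length read 97 mm from the wrist picture instead of 100 mm. I put this down to pixel reading. If it were a height error, it would mean the panel sits lower, not higher. The arm hid most of the rack in the last top view, so that check rests on the wrist and side cameras.

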